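# Clip the dowel into the drilling fixture

### The job

Take the dowel that is both thick and long from the rest board and lay it on top of the two sprung jaws of the clip fixture, then let go of it. Then press it down past the jaws until it sits fully home in both fork clips with the jaws closed over it and its end up against the end stop. Leave the other dowels and everything else on the bench where they are.

Things in the scene. Friction and masses are not known exactly. Their poses are not given: they have to be found in the camera images.
- dowel: the wooden dowel to clip in: plain round beech rod, 28 mm in diameter, 180 mm long, about 75 g (the two other dowels are thinner or shorter). Origin at its middle on its axis; its y axis runs along the rod. Both ends are alike and it may have rolled about y. It starts in one of the three places of the rest board
- thin_dowel: another beech dowel, 18 mm in diameter, 180 mm long, in the rest board; origin at its middle, y along it. Stays
- short_dowel: another beech dowel, 28 mm in diameter, 120 mm long, in the rest board; origin at its middle, y along it. Stays
- rest: fixed plywood rest board, 220 mm (x) by 110 mm (y), origin at the centre of its underside on the bench. Two cross bearers at y = -42 and +42 mm (12 mm wide, so 72 mm free between them) carry three dowels lying along y, at x = -75, 0 and +75 mm. The dowels' undersides lie 30 mm above the bench, between small ledges that rise to 40 mm; the board itself is 12 mm thick
- fixture: fixed clip fixture, origin at the centre of its underside on the bench. Beech base 100 mm (x) by 205 mm (y from -100 to +105), 25 mm high; on it two equal fork clips and, at the +y end, an end stop. The rod lies along y. Between the clips (90 mm) nothing is higher than the base; the -y end is open
- clip (a point): middle between the two fork clips, on the base (25 mm high), fixture axes. Clips 20 mm wide, at y = -55 and +55 mm. Seat 48 mm above the bench; on the -x side a fixed aluminium cheek (inner face x = -15 mm, flaring out from 96 to 112 mm height); on the +x side a sprung steel jaw, lead-in sloping out to x = +20 mm at 110 mm height. Pressing the rod past both jaws takes 10 to 15 N
- on_jaws (a point): where the middle of the 28 mm dowel is, about, when it lies on top of the jaws with its end against the stop: 93 mm above the bench, x = -1 mm, y = 0 of the fixture; fixture axes
- stop (a point): centre of the end stop's face, at y = +90 mm of the fixture, 67 mm above the bench: upright aluminium plate 50 mm wide (x), 10 mm thick, its top 110 mm above the bench; the face looks towards -y
- seat (a point): where the middle of the 180 mm dowel is when it sits fully home in both clips with its end against the stop: 62 mm above the bench, x = 0, y = 0 of the fixture; fixture axes
- jaw_a (a joint): opening angle in rad of the sprung jaw at y = -55 mm; 0 = closed, about 0.1 while the rod passes the nose, at most 0.13; springs back by itself. Hinge along y, 30 mm above the bench at x = +16 mm
- jaw_b (a joint): the same for the jaw at y = +55 mm
- offcut: loose beech offcut 90 x 32 x 22 mm lying between the rest board and the fixture, origin at the centre of its underside, long side along its x. Stays
- glue: white glue bottle, 60 mm in diameter, 130 mm high, standing beyond the work area; origin at the centre of its underside. Stays
- hammer: hammer lying at the left side of the bench; origin under its middle. Stays
- screwdriver: screwdriver lying at the right side of the bench; origin under its middle. Stays
- mug: white mug, 80 mm wide, 90 mm high, standing beyond the work area; origin at the centre of its underside. Stays
Not all that is in view belongs to the job. What is shaped like the dowel but turquoise is not meant.

How it is judged:
By the outcome, as a careful person would: the job done as asked, in the order asked, and still so for the second after the job is handed in, with the robot touching nothing.
It also fails if it takes over 54 s, if anything falls off the work surface, if the arm or the gripper's body presses on something with over 40 N, if the wrist force passes 120 N, or if a joint passes its speed limit or range.

### The arm

A 6-joint arm with a two-finger parallel gripper is mounted at the origin on the work surface. World frame = base frame: x ahead of the robot, y to its left, z up, the work surface at z = 0. Lengths are in m, angles in rad, forces in N, time in s.
With the tool pointing down it reaches from about 0.325 to 1 m from the base axis. Payload 5.1 kg.
Tool frame: the origin (TCP) lies midway between the tips of the shut fingers; the grasp point (between the pads) lies 19 mm behind it; z points along the fingers, y is the line along which they close (so a half turn about z gives the same grasp; the last joint's range is limited). The gripper opens to 85 mm and grips with 20 to 120 N. Pads are 22 mm wide; open, the fingers measure 114 mm over their backs; the gripper's body (76 mm by 85 mm) begins 54 mm behind the grasp point. The pads swing forward as they close: fully open they stand 13 mm farther back than shut.
Start: joints at [-1.366, 0.124, 1.65, -0, 1.367, -0.083], TCP at [0.184, -0.623, 0.231] pointing down, gripper open.
Joint ranges: [-2.61, 2.61], [-1.02, 2.33], [0.03, 2.71], [-1.35, 4.49], [0.32, 2.68], [-2.91, 2.91]. Speed limits (rad/s): [2.57, 2.57, 3.14, 3.14, 3.14, 3.14].

### API

Orientations are given as a unit quaternion [w, x, y, z].
In Python, from bench import ctrl gives the robot as it stands. The module is installed in compiled form; this text tells all that it offers.
- The arm moves only by the shell command python3 -m jog 'ROWS' [FORCE]. ROWS is a JSON object of lists of equal length, an entry for each row: "claw": the opening, from -1 (shut) to 1 (fully open); "translation": the shift along the tool's x, y, z scaled (see below), a list of three; "rot": the turn, a rotation vector about the tool's x, y, z scaled (see below), a list of three. A call has 1 to 5 rows; each row shifts and turns the commanded pose from where the row before left it, along the tool's axes as they then stand; what a row does not reach is not made up. The controller multiplies each number of a shift by 10 cm and each number of a turn by 120 degrees. A row lasts 1/10 s, in which the tool goes at most 50 mm and 8.59 degrees, less where a joint would pass 70% of its speed; a pose out of reach is approached as far as the arm can. A call with a number of a shift or a turn outside -1 to 1 is refused whole. A call with a gripper value outside its range is refused whole. The fingers move at their own pace and stop on an object; FORCE is the grip in N (left out, the last holds). Time passes only in rows, so rows that do not move let the fingers close. It gives the time, the measured TCP pose, the force, the opening and the grip force at its end, in the units of the state.
- ctrl.observe(): the state, without advancing time (a new reading comes with each control period).
- ctrl.capture(name): name is "scene" or "top" or "wrist"; returns a dict with "pixels" (384x512x3 uint8, red, green, blue), "depth" (384x512 float32, m along the optical axis (not along the pixel's ray), 0 where there is no reading), "fx", "fy", "cx", "cy" (pixels), "camera_from_world" (4x4, takes a point from world to camera coordinates). Camera axes: x right, y down, z forward; pixel columns grow to the right and rows downward; lengths in m; the calibration is good to about 2 mm. The wrist camera is an equidistant fisheye: a pixel r from the principal point sees the ray r / f radians off the axis. A picture is of the moment at which its call begins.
- ctrl.close_job(): hands the job in; it is judged then, once.
Trained networks look in the newest picture that a camera, given by its name, has taken for a name from the list of things; names that differ only in an ending like _2 or _b are one class to them, and where a whole thing is asked for, a point or a joint stands for the part that bears it (a point fixed in the world has none). Each returns a list of dicts, best first, with "p" (0 to 1); they miss things now and then, are a little off and sometimes report something else, mostly with a low value. They report only what shows in the picture. A call takes as long as a camera call. They do not tell look-alikes from the thing itself.
- ctrl.outline_of(camera, thing): "pixels" (384x512 bool, what is visible of it) and "xy" ([column, row] as shares, 0 to 1, of the picture: columns of its width, rows of its height, amid what is visible of it).
- ctrl.place_of(camera, thing): "xy" ([column, row] as shares, 0 to 1, of the picture: columns of its width, rows of its height: a listed point, or the origin of a listed thing).
The state is a dict: "clock": time; "joint_pos": joint angles; "dq": joint speeds; "joint_efforts": joint torques, N m; "ee_pos": TCP position; "tool_rot": TCP orientation; "ft_force": force on the tool from outside, world axes, zero at the start; "wrist_torque": the same for the moment, N m; "gripper_width": finger opening in m; "grip_force": force on a finger pad.
Only numpy, scipy, OpenCV 4.12 (cv2) and the standard library are available. Lean on these libraries where they do the work, as an engineer would, in place of code of your own. Each camera call takes 0.05 s, during which the arm holds its last target. There are 200 camera calls.

## Working session

There is one attempt and no reset: what is moved stays moved. The work goes in short steps, Python scripts to look and compute and a shell command to move; the robot and the scene stay as the last step left them, time stands still between calls to the robot, and variables do not carry over. Pictures are saved under pics/ and viewed, at most 10 in all, crops included, and the job is handed in when it is done.

```bash
mkdir -p pics
cat > h.py <<'E'
import numpy as np, cv2
from bench import ctrl
def save(n,c): cv2.imwrite(f'pics/{n}.png',c['pixels'][:,:,::-1])
def world(c,u,v,d=None):
    if d is None: 
        p=c['depth'][int(v)-1:int(v)+2,int(u)-1:int(u)+2]; d=np.median(p[p>0])
    q=np.array([(u-c['cx'])/c['fx']*d,(v-c['cy'])/c['fy']*d,d,1]); return (np.linalg.inv(c['camera_from_world'])@q)[:3]
def cloud(c,m):
    v,u=np.nonzero(m&(c['depth']>0)); d=c['depth'][v,u]
    q=np.stack([(u-c['cx'])/c['fx']*d,(v-c['cy'])/c['fy']*d,d,np.ones(len(d))]); return (np.linalg.inv(c['camera_from_world'])@q)[:3].T
E
python3 - <<'E'
from h import *
np.set_printoptions(precision=4,suppress=True)
s=ctrl.observe(); print({k:np.round(v,3) for k,v in s.items()})
for cam in('scene','top'):
    c=ctrl.capture(cam); save(cam+'0',c)
    print(cam,np.linalg.inv(c['camera_from_world'])[:3].round(3).tolist(),c['fx'])
    for t in('dowel','thin_dowel','short_dowel','rest','fixture','offcut','glue','mug','clip'):
        for o in ctrl.outline_of(cam,t)[:3]:
            P=cloud(c,o['pixels']); 
            if len(P)<10: continue
            xy=P[:,:2]; r=cv2.minAreaRect(xy.astype(np.float32)*1000)
            print(t,round(o['p'],2),(np.array(o['xy'])*[512,384]).round(0),len(P),np.median(P,0).round(3),'zmax',np.percentile(P[:,2],97).round(3),np.round(r[0],0),np.round(r[1],0),round(r[2],1))
    for t in('dowel','on_jaws','stop','seat','clip','fixture','rest'):
        for o in ctrl.place_of(cam,t)[:3]: 
            uv=np.array(o['xy'])*[512,384]; print('pt',t,round(o['p'],2),uv.round(1),world(c,*uv).round(3))
E
```

```text
{'clock': np.float64(0.0), 'joint_pos': array([-1.366,  0.125,  1.652,  0.   ,  1.368, -0.083]), 'dq': array([-0.001, -0.001,  0.   , -0.   , -0.001, -0.001]), 'joint_efforts': array([ -0.001, -42.363, -36.545,  -0.   ,   0.007,   0.   ]), 'ee_pos': array([ 0.184, -0.623,  0.23 ]), 'tool_rot': array([-0.001,  0.99 ,  0.143, -0.   ]), 'ft_force': array([-0.29 , -0.498, -0.573]), 'wrist_torque': array([ 0.048, -0.004, -0.037]), 'grip_force': np.float64(0.0), 'gripper_width': np.float64(0.085)}
scene [[0.808, 0.332, -0.487, 1.221], [0.589, -0.482, 0.649, -0.894], [-0.02, -0.811, -0.585, 0.91]] 448.4802633980944
dowel 0.73 [224. 178.] 250 [0.346 0.097 0.026] zmax 0.031 [333. 111.] [ 27. 181.] 43.1
dowel 0.56 [261. 153.] 309 [0.355 0.322 0.022] zmax 0.031 [342. 342.] [ 67. 195.] 84.2
thin_dowel 0.52 [270. 172.] 195 [0.502 0.187 0.046] zmax 0.052 [495. 213.] [ 24. 228.] 9.2
short_dowel 0.56 [209. 249.] 2560 [ 0.565 -0.212  0.027] zmax 0.11 [ 545. -202.] [121. 229.] 7.7
short_dowel 0.52 [312. 184.] 185 [0.653 0.199 0.056] zmax 0.062 [651. 211.] [ 24. 121.] 7.0
rest 0.71 [294. 189.] 1155 [0.
[... 2669 characters left out ...]
.] 7.2
pt dowel 0.92 [205.7 185.5] [0.57  0.203 0.059]
pt dowel 0.69 [231.5 250. ] [0.328 0.105 0.027]
pt dowel 0.6 [175.8 243.8] [0.348 0.318 0.024]
pt on_jaws 0.8 [316.5 191.8] [ 0.552 -0.217  0.026]
pt on_jaws 0.18 [316.6 189.1] [ 0.563 -0.217  0.026]
pt stop 0.94 [291.9 191.9] [ 0.547 -0.117  0.102]
pt stop 0.26 [386.4 175.9] [ 0.617 -0.487  0.015]
pt seat 0.84 [315.6 191.3] [ 0.554 -0.214  0.025]
pt seat 0.35 [206.8 185.6] [0.57  0.199 0.059]
pt seat 0.24 [260.5 192. ] [ 0.55  -0.003  0.024]
pt clip 0.96 [314.3 192.3] [ 0.55  -0.209  0.025]
pt fixture 0.75 [317.1 192.7] [ 0.549 -0.219  0.026]
pt fixture 0.29 [203.6 185.5] [0.57  0.211 0.058]
pt rest 0.8 [208.7 185.7] [0.57  0.192 0.057]
```

Run:
```python
import cv2
im=cv2.imread('pics/top0.png')[110:270,150:400]; im=cv2.resize(im,None,fx=3,fy=3,interpolation=2)
cv2.imwrite('pics/top0c.png',im)
im=cv2.imread('pics/scene0.png'); cv2.imwrite('pics/scene0c.png',cv2.resize(im[120:320,130:380],None,fx=3,fy=3,interpolation=2))
```

```text
(no output)
```

View pics/top0c.png

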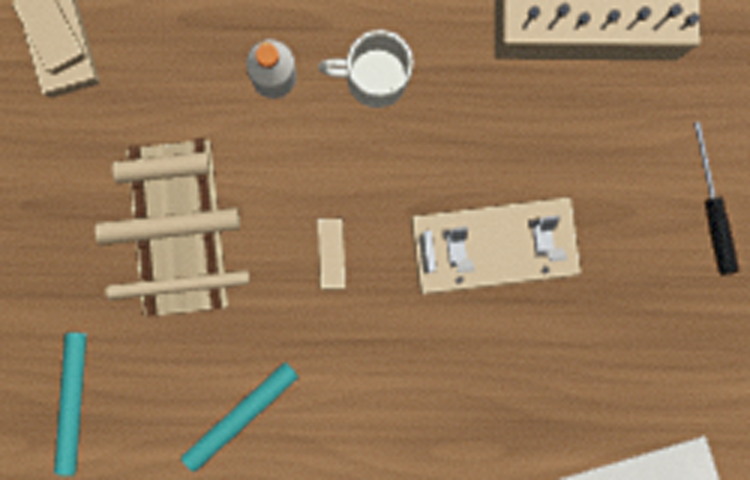

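View pics/scene0c.png

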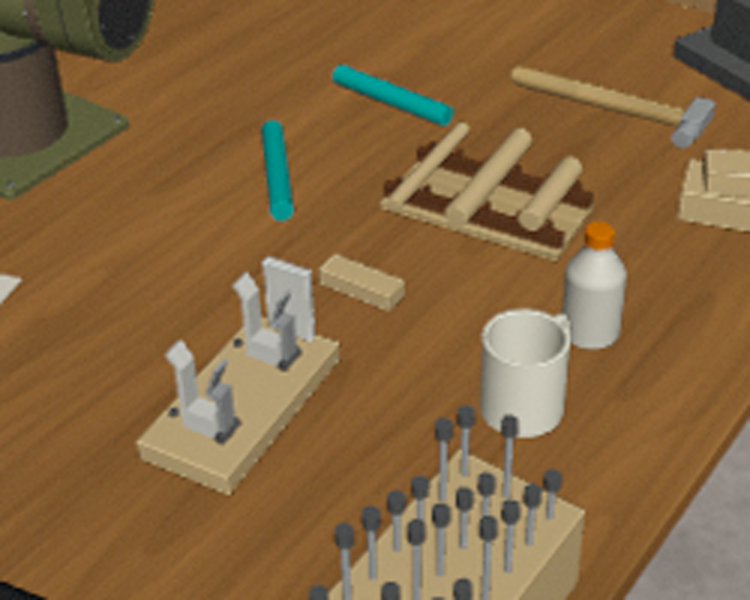

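The pictures show three dowels on the rest board. The target is the middle one, at about (168,225) in the top crop: it is thicker than the near one and longer than the far one. The fixture is at (497,245), with its stop at the left (world +y) end and the jaws on the far (+x) side. The turquoise rods are decoys. I'll go over the fixture first and look with the wrist camera.

```bash
python3 -m jog '{"claw":[1,1,1,1,1],"translation":[[0.39,-0.24,0],[0.39,-0.24,0],[0.39,-0.24,0],[0.39,-0.24,0],[0.39,-0.24,0]],"rot":[[0,0,-0.07],[0,0,0],[0,0,0],[0,0,0],[0,0,0]]}' >/dev/null
python3 -m jog '{"claw":[1,1,1,1,1],"translation":[[0,0,0],[0,0,0],[0,0,0],[0,0,0],[0,0,0]],"rot":[[0,0,-0.07],[0,0,-0.07],[0,0,-0.07],[0,0,-0.07],[0,0,-0.07]]}'
python3 -m jog '{"claw":[0.2,0.2,0.2,0.2,0.2],"translation":[[0,0,0],[0,0,0],[0,0,0],[0,0,0],[0,0,0]],"rot":[[0,0,-0.07],[0,0,-0.07],[0,0,-0.07],[0,0,-0.05],[0,0,0]]}'
```

```text
clock: 2.7
ee_pos: [0.3162, -0.4364, 0.2315]
tool_rot: [0.0, 0.833, 0.554, -0.0]
ft_force: [-0.4, -0.4, 0.4]
gripper_width: 0.0855
grip_force: 0.0
clock: 3.2
ee_pos: [0.3161, -0.4364, 0.2314]
tool_rot: [0.0, 0.656, 0.755, -0.0]
ft_force: [-0.3, -0.4, 0.7]
gripper_width: 0.0512
grip_force: 0.0
```

```bash
python3 -m jog '{"claw":[0.2,0.2,0.2,0.2,0.2],"translation":[[0.25,0.37,0],[0.25,0.37,0],[0.25,0.37,0],[0.25,0.37,0],[0.25,0.37,0]],"rot":[[0,0,0],[0,0,0],[0,0,0],[0,0,0],[0,0,0]]}' >/dev/null
python3 -m jog '{"claw":[0.2,0.2,0.2,0.2],"translation":[[0.25,0.37,0],[0.22,0.37,0],[0,0,0],[0,0,0]],"rot":[[0,0,0],[0,0,0],[0,0,0],[0,0,0]]}'
cat >> h.py <<'E'
def wproj(c,P):
    q=(c['camera_from_world']@np.r_[np.array(P).T,[np.ones(len(P))]])[:3]
    th=np.arctan2(np.hypot(q[0],q[1]),q[2]); ph=np.arctan2(q[1],q[0])
    return np.stack([c['cx']+c['fx']*th*np.cos(ph),c['cy']+c['fy']*th*np.sin(ph)],1)
def wcloud(c,m):
    v,u=np.nonzero(m&(c['depth']>0)); d=c['depth'][v,u]
    a=(u-c['cx'])/c['fx']; b=(v-c['cy'])/c['fy']; th=np.hypot(a,b); k=np.where(th>1e-6,np.tan(th)/np.maximum(th,1e-6),1)
    return (np.linalg.inv(c['camera_from_world'])@np.stack([a*k*d,b*k*d,d,np.ones(len(d))]))[:3].T,np.stack([u,v],1)
E
python3 - <<'E'
from h import *
c=ctrl.capture('wrist'); cv2.imwrite('pics/w1.png',cv2.resize(c['pixels'][:,:,::-1],None,fx=1.5,fy=1.5))
np.savez('w1.npz',**c)
print(np.linalg.inv(c['camera_from_world']).round(3).tolist(),c['fx'],c['cx'],c['cy'])
for t in('fixture','clip','stop','jaw_a'):
    for o in ctrl.outline_of('wrist',t)[:2]:
        P,_=wcloud(c,o['pixels']); B=P[abs(P[:,2]-.025)<.004]
        r=cv2.minAreaRect(B[:,:2].astype(np.float32)*1000) if len(B)>5 else None
        print(t,round(o['p'],2),len(P),np.median(P,0).round(3),r)
for t in('on_jaws','stop','seat','clip','fixture'):
    for o in ctrl.place_of('wrist',t)[:2]: print(t,round(o['p'],2),(np.array(o['xy'])*[512,384]).round(1))
E
```

```text
clock: 4.1
ee_pos: [0.5488, -0.229, 0.2311]
tool_rot: [-0.0, 0.655, 0.755, -0.0]
ft_force: [0.1, -0.2, -0.8]
gripper_width: 0.051
grip_force: 0.0
[[0.99, 0.135, 0.045, 0.537], [0.142, -0.937, -0.318, -0.147], [-0.001, 0.321, -0.947, 0.374], [0.0, 0.0, 0.0, 1.0]] 297.3186396354542 255.4943743206594 194.02658591085438
fixture 0.6 13906 [ 0.552 -0.201  0.025] ((554.2069702148438, -209.6937255859375), (100.758056640625, 204.2920379638672), 7.6337361335754395)
clip 0.58 13916 [ 0.552 -0.201  0.025] ((553.906982421875, -209.766357421875), (100.81135559082031, 204.65704345703125), 7.914548397064209)
stop 0.68 13604 [ 0.552 -0.201  0.025] ((554.1129150390625, -210.203369140625), (100.74042510986328, 203.5687255859375), 7.805279731750488)
jaw_a 0.82 523 [ 0.58  -0.261  0.089] ((589.6630249023438, -288.04302978515625), (32.12605285644531, 19.935264587402344), 49.71940231323242)
jaw_a 0.73 385 [ 0.563 -0.156  0.1  ] None
on_jaws 0.66 [265.2 165.1]
stop 0.66 [266.1  78. ]
seat 0.66 [264.3 159.7]
seat 0.32 [274.8 318.1]
clip 0.63 [260. 156.]
fixture 0.73 [265.5  78.4]
```

View pics/w1.png

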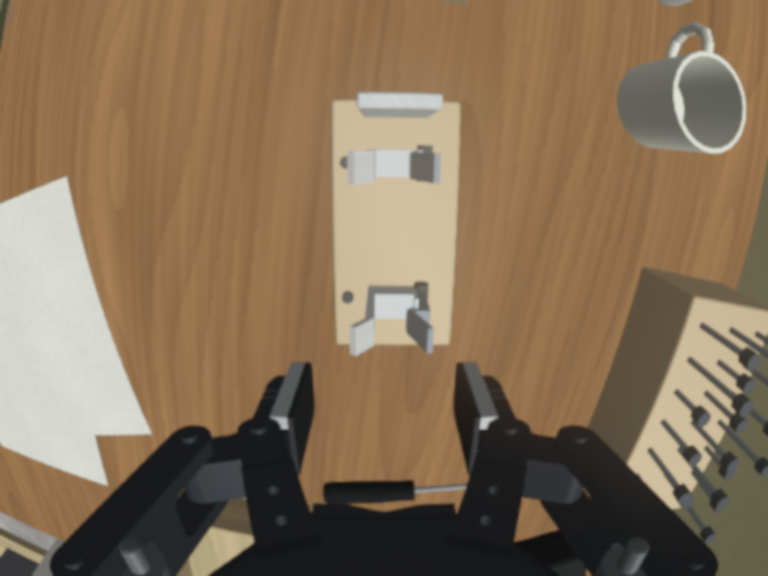

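The wrist view shows the fixture from (333,100) to (460,343): stop at the top, cheeks on the left, sprung jaws on the right. Now over to the rest board.

```bash
python3 -m jog '{"claw":[0.2,0.2,0.2,0.2,0.2],"translation":[[0.45,0.09,0],[0.45,0.09,0],[0.45,0.09,0],[0.45,0.09,0],[0.45,0.1,0]],"rot":[[0,0,0],[0,0,0],[0,0,0],[0,0,0],[0,0,0]]}' >/dev/null
python3 -m jog '{"claw":[0.2,0.2,0.2,0.2,0.2],"translation":[[0.45,0.1,0],[0.45,0.1,0],[0.45,0.1,0],[0,0,0],[0,0,0]],"rot":[[0,0,0],[0,0,0],[0,0,0],[0,0,0],[0,0,0]]}'
python3 - <<'E'
from h import *
np.set_printoptions(precision=4,suppress=True)
c=np.load('w1.npz'); P,_=wcloud(c,np.ones((384,512),bool))
y=np.radians(7.7); o=np.array([.5545,-.2123]); ex=np.array([np.cos(y),np.sin(y)]); ey=np.array([-np.sin(y),np.cos(y)])
F=np.c_[(P[:,:2]-o)@ex,(P[:,:2]-o)@ey,P[:,2]]*1000
def st(n,m): print(n,m.sum(),np.percentile(F[m],[3,50,97],axis=0).round(1).tolist() if m.sum()>3 else '')
i=(abs(F[:,0])<60)&(abs(F[:,1])<115)
st('stoptop',i&(F[:,1]>80)&(F[:,2]>104))
st('stopface',i&(F[:,1]>80)&(F[:,2]>45)&(F[:,2]<100))
for yc in(-55,55):
    b=i&(abs(F[:,1]-yc)<20)
    st('seat',b&(abs(F[:,0])<11)&(F[:,2]>38)&(F[:,2]<60)); st('cheek',b&(F[:,0]<-8)&(F[:,2]>60)); st('jaw',b&(F[:,0]>4)&(F[:,2]>85))
c=ctrl.capture('wrist'); save('w2',c)
for t in('dowel','thin_dowel','short_dowel'):
    for q in ctrl.outline_of('wrist',t)[:2]:
        P,_=wcloud(c,q['pixels']); 
        if len(P)<20: continue
        r=cv2.minAreaRect(P[:,:2].astype(np.float32)*1000)
        print(t,round(q['p'],2),len(P),np.round(r[0],1),np.round(r[1],1),round(r[2],1),'ztop',np.percentile(P[:,2],[50,90,98]))
for q in ctrl.place_of('wrist','dowel')[:2]: print(q['p'],np.array(q['xy'])*[512,384])
print('proj',wproj(c,[[.573,.204,.044],[.573+.0118,.204-.0892,.044],[.573-.0118,.204+.0892,.044]]))
E
```

```text
clock: 5.6
ee_pos: [0.5728, 0.1383, 0.2312]
tool_rot: [0.0, 0.655, 0.756, -0.0]
ft_force: [-0.0, 0.5, -0.5]
gripper_width: 0.0511
grip_force: 0.0
stoptop 659 [[-23.3, 89.4, 107.1], [-1.3, 94.1, 109.6], [22.3, 99.1, 111.2]]
stopface 185 [[-22.5, 89.0, 51.3], [-1.0, 89.3, 81.0], [22.0, 89.9, 99.3]]
seat 339 [[-10.1, -65.0, 39.9], [-0.6, -53.5, 47.9], [9.9, -45.9, 49.2]]
cheek 415 [[-30.2, -64.5, 68.6], [-21.6, -51.9, 105.1], [-15.0, -45.1, 112.7]]
jaw 299 [[11.2, -63.7, 85.8], [17.4, -53.5, 101.6], [23.6, -46.0, 111.3]]
seat 349 [[-10.9, 45.0, 46.3], [-1.1, 53.9, 47.9], [8.7, 63.6, 49.2]]
cheek 401 [[-29.8, 44.9, 96.7], [-22.9, 54.5, 107.5], [-15.2, 64.1, 113.0]]
jaw 338 [[11.1, 46.2, 86.1], [17.3, 54.5, 103.5], [23.7, 62.9, 111.6]]
dowel 0.84 4232 [574.8 203.5] [ 33.6 210.9] 7.3 ztop [0.0556 0.0578 0.0586]
dowel 0.83 2336 [323.2 113.2] [ 45.2 195.9] 44.1 ztop [0.0248 0.0277 0.0285]
thin_dowel 0.62 2522 [493.8 190.7] [ 29.2 202.3] 7.2 ztop [0.0462 0.048  0.0487]
thin_dowel 0.37 1206 [543.4  -2.7] [ 73.3 295.6] 6.2 ztop [0.0246 0.0487 0.0578]
short_dowel 0.63 2637 [652.  214.8] [ 42.5 141.3] 4.8 ztop [0.0555 0.0577 0.0586]
0.79 [105.6768   0.    ]
0.77 [ 82.7904 162.0096]
proj [[264.9244 112.8516]
 [263.3653 190.7253]
 [266.1423  32.7691]]
```

View pics/w2.png

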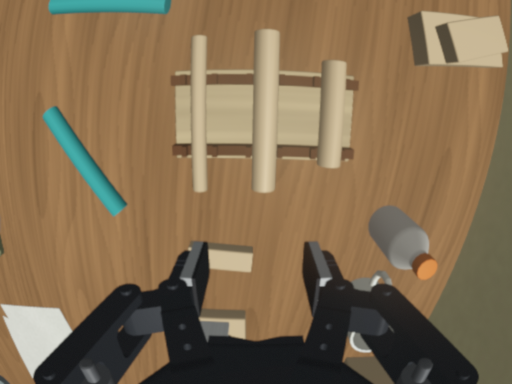

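The wrist view has the target at (265,30)–(264,192), which matches the projected measurement: centre (0.573,0.204), axis height 0.044 m. I'll align above it, then descend.

```bash
python3 -m jog '{"claw":[0.2,0.2,0.2,0.2,0.2],"translation":[[0.33,0.05,0.4],[0.33,0.04,0.4],[0,0,0.2],[0,0,0],[0,0,0]],"rot":[[0,0,0],[0,0,0],[0,0,0],[0,0,0],[0,0,0]]}'
python3 - <<'E'
from h import *
for cam in ('top','scene'):
    c=ctrl.capture(cam)
    for q in ctrl.outline_of(cam,'dowel')[:3]:
        P=cloud(c,q['pixels']); print(cam,q['p'],np.median(P,0).round(4))
E
```

```text
clock: 6.35
ee_pos: [0.573, 0.2006, 0.1349]
tool_rot: [0.0, 0.656, 0.755, -0.0]
ft_force: [0.1, -0.8, 0.7]
gripper_width: 0.0512
grip_force: 0.0
top 0.63 [0.58   0.1496 0.0562]
top 0.57 [0.3507 0.0925 0.0262]
top 0.47 [ 0.5774 -0.4967  0.0234]
scene 0.8 [0.3503 0.0933 0.0259]
scene 0.55 [0.5789 0.1963 0.056 ]
```

```bash
python3 -m jog '{"claw":[0.2,0.2,0.2,0.2,0.2],"translation":[[0.03,0,0.4],[0,0,0.4],[0,0,0.33],[0,0,0],[0,0,0]],"rot":[[0,0,0],[0,0,0],[0,0,0],[0,0,0],[0,0,0]]}' 40
python3 -m jog '{"claw":[-1,-1,-1,-1,-1],"translation":[[0,0,0],[0,0,0],[0,0,0],[0,0,0],[0,0,0]],"rot":[[0,0,0],[0,0,0],[0,0,0],[0,0,0],[0,0,0]]}' 40
```

```text
clock: 7.05
ee_pos: [0.5728, 0.2042, 0.0226]
tool_rot: [0.0, 0.656, 0.755, 0.0]
ft_force: [1.0, 0.2, 0.6]
gripper_width: 0.0514
grip_force: 0.0
clock: 7.55
ee_pos: [0.5745, 0.2048, 0.0248]
tool_rot: [0.002, 0.655, 0.755, 0.002]
ft_force: [-0.8, -0.6, 6.9]
gripper_width: 0.0266
grip_force: 39.1
```

```bash
python3 -m jog '{"claw":[-1,-1,-1,-1,-1],"translation":[[0,0,-0.1],[0,0,-0.45],[0,0,-0.45],[0,0,-0.45],[0,0,-0.3]],"rot":[[0,0,0],[0,0,0],[0,0,0],[0,0,0],[0,0,0]]}'
python3 -m jog '{"claw":[-1,-1,-1],"translation":[[0,0,0],[0,0,0],[0,0,0]],"rot":[[0,0,0],[0,0,0],[0,0,0]]}'
python3 - <<'E'
from h import *
c=ctrl.capture('wrist'); save('w3',c)
P,uv=wcloud(c,np.ones((384,512),bool)); s=ctrl.observe(); print(s['ee_pos'],s['wrist_torque'])
R=__import__('scipy.spatial.transform',fromlist=['Rotation']).Rotation.from_quat(np.r_[s['tool_rot'][1:],s['tool_rot'][0]]).as_matrix()
T=(P-s['ee_pos'])@R*1000
m=(abs(T[:,1])<16)&(T[:,0]>10)&(T[:,0]<110)&(abs(T[:,2])<60)
for a in range(20,110,10):
    k=m&(abs(T[:,0]-a)<5); print(a,k.sum(), np.percentile(T[k],[2,50,98],axis=0)[:,1:].round(1).tolist() if k.sum() else'')
print('xmax',np.percentile(T[m,0],[98,99.7,100]))
for cam in('top','scene'):
    c=ctrl.capture(cam)
    for q in ctrl.outline_of(cam,'dowel')[:3]:
        P=cloud(c,q['pixels']); t=(P-s['ee_pos'])@R*1000; print(cam,q['p'],np.median(P,0).round(3),np.percentile(t,[2,50,98],axis=0).round(1).tolist())
E
```

```text
clock: 8.05
ee_pos: [0.5733, 0.2047, 0.2017]
tool_rot: [0.002, 0.655, 0.755, 0.002]
ft_force: [1.2, 0.9, -0.4]
gripper_width: 0.0269
grip_force: 39.5
clock: 8.35
ee_pos: [0.5709, 0.2041, 0.1944]
tool_rot: [-0.001, 0.655, 0.755, -0.001]
ft_force: [-0.9, 0.3, -1.2]
gripper_width: 0.027
grip_force: 39.5
[0.5707733  0.20399306 0.19387821] [-0.05971986 -0.07292325  0.01013968]
20 1203 [[-13.4, -33.9], [-0.7, -31.4], [12.7, -22.9]]
30 1309 [[-13.0, -33.7], [-0.3, -31.4], [12.6, -23.2]]
40 1444 [[-13.1, -33.9], [-0.3, -31.5], [12.7, -23.1]]
50 1572 [[-12.9, -33.9], [0.0, -31.5], [12.8, -23.4]]
60 1669 [[-13.0, -33.9], [0.0, -31.5], [12.8, -23.4]]
70 1733 [[-12.7, -33.9], [-0.0, -31.5], [12.7, -23.2]]
80 1773 [[-12.6, -34.0], [-0.0, -31.4], [13.0, -23.2]]
90 1171 [[-12.5, -33.8], [-0.0, -31.4], [12.9, -23.4]]
100 0 
xmax [90.05986071 91.40548903 91.84874531]
top 0.66 [0.577 0.146 0.225] [[-88.7, -14.3, -38.1], [-58.7, -1.2, -30.8], [-29.4, 15.3, 185.4]]
top 0.55 [0.343 0.103 0.026] [[-129.0, -285.1, 162.2], [-68.8, -237.9, 168.7], [-12.2, -194.6, 180.1]]
scene 0.54 [0.58  0.153 0.224] [[-90.4, -175.2, -36.4], [-52.5, 3.7, -30.2], [274.5, 12.8, 193.0]]
scene 0.54 [0.357 0.322 0.023] [[128.9, -285.4, 163.7], [148.1, -193.8, 172.1], [194.5, -115.2, 191.7]]
scene 0.51 [0.341 0.103 0.026] [[-132.7, -300.6, 162.8], [-69.1, -240.9, 169.1], [15.9, -191.2, 188.6]]
```

View pics/w3.png

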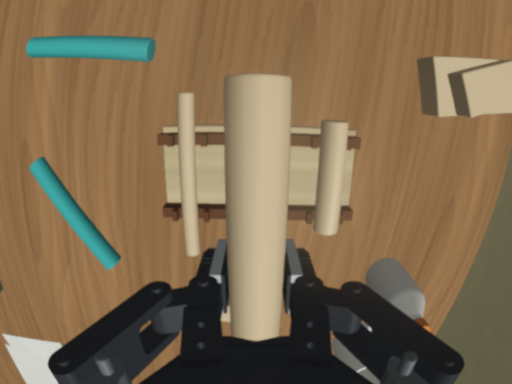

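The dowel is held square at (258,75–340): centred, axis 20 mm above the TCP, ends about ±90 mm along tool x. Now carrying it to the fixture.

```bash
python3 -m jog '{"claw":[-1,-1,-1,-1,-1],"translation":[[-0.2,-0.04,0],[-0.4,-0.07,0],[-0.45,-0.08,0],[-0.45,-0.08,0],[-0.45,-0.08,0]],"rot":[[0,0,0],[0,0,0],[0,0,0],[0,0,0],[0,0,0]]}' >/dev/null
python3 -m jog '{"claw":[-1,-1,-1,-1,-1],"translation":[[-0.45,-0.08,0],[-0.45,-0.08,0],[-0.45,-0.08,0.1],[-0.4,-0.08,0.15],[-0.4,-0.07,0.15]],"rot":[[0,0,0],[0,0,0],[0,0,0],[0,0,0],[0,0,0]]}' >/dev/null
python3 -m jog '{"claw":[-1,-1,-1,-1],"translation":[[-0.1,-0.02,0],[0,0,0],[0,0,0],[0,0,0]],"rot":[[0,0,0],[0,0,0],[0,0,0],[0,0,0]]}'
cat > fx.py <<'E'
from h import *
from scipy.spatial.transform import Rotation as Ro
y=np.radians(7.7); o=np.array([.5540,-.2125]); ex=np.array([np.cos(y),np.sin(y)]); ey=np.array([-np.sin(y),np.cos(y)])
s=ctrl.observe(); q=s['tool_rot']; R=Ro.from_quat(np.r_[q[1:],q[0]]).as_matrix()
d=s['ee_pos'][:2]-o; print('tcp in fixture mm',(d@ex*1000).round(1),(d@ey*1000).round(1),(s['ee_pos'][2]*1000).round(1),'tool x yaw',np.degrees(np.arctan2(R[1,0],R[0,0])).round(2),'tilt',np.degrees(R[2,:2]).round(2),'F',s['ft_force'].round(1))
def fcloud(c,f):
    P=f(c,np.ones((384,512),bool)); P=P[0] if isinstance(P,tuple) else P
    return np.c_[(P[:,:2]-o)@ex,(P[:,:2]-o)@ey,P[:,2]]*1000
E
python3 - <<'E'
from fx import *
c=ctrl.capture('wrist'); F=fcloud(c,wcloud)
m=(abs(F[:,0])<25)&(F[:,2]>120)&(F[:,1]<100)
for a in range(10,95,10):
    k=m&(abs(F[:,1]-a)<5); print(a,k.sum(),np.percentile(F[k],[3,50,97],axis=0)[:,[0,2]].round(1).tolist() if k.sum() else '')
print(np.percentile(F[m,1],[98,99.7,100]))
k=(abs(F[:,0])<30)&(abs(F[:,1]-95)<15)&(abs(F[:,2]-107)<8); print('stop',np.percentile(F[k],[3,50,97],axis=0).round(1).tolist())
E
```

```text
clock: 10.0
ee_pos: [0.5566, -0.2209, 0.1572]
tool_rot: [0.0, 0.655, 0.756, 0.0]
ft_force: [0.1, -0.3, -1.1]
gripper_width: 0.0268
grip_force: 39.5
tcp in fixture mm 1.5 -8.7 157.2 tool x yaw 98.19 tilt [-0.01  0.06] F [ 0.1 -0.3 -1.1]
10 7751 [[-20.6, 185.1], [1.3, 238.7], [21.9, 255.7]]
20 1296 [[-11.6, 180.7], [0.8, 188.2], [13.2, 190.4]]
30 1422 [[-11.7, 180.3], [0.7, 188.2], [13.2, 190.4]]
40 1545 [[-11.7, 180.8], [0.6, 188.2], [13.2, 190.5]]
50 1661 [[-11.8, 180.3], [0.8, 188.2], [13.3, 190.4]]
60 1723 [[-11.6, 180.5], [0.7, 188.2], [13.0, 190.4]]
70 1782 [[-11.6, 180.7], [0.7, 188.2], [13.1, 190.4]]
80 1391 [[-11.6, 180.1], [0.6, 188.1], [13.0, 190.4]]
90 0 
[79.45123879 82.33218593 83.12908295]
stop [[-22.7, 89.5, 107.1], [0.2, 94.1, 109.6], [23.3, 99.2, 111.0]]
```

```bash
python3 -m jog '{"claw":[-1,-1,-1,-1,-1],"translation":[[0,-0.02,0.2],[0,0,0.3],[0,0,0.2],[0,0,0.1],[0,0,0]],"rot":[[0,0,0],[0,0,0],[0,0,0],[0,0,0],[0,0,0]]}'
python3 -m jog '{"claw":[-1,-1,-1,-1],"translation":[[0.03,0,0],[0.02,0,0],[0.02,0,0],[0,0,0]],"rot":[[0,0,0],[0,0,0],[0,0,0],[0,0,0]]}'
python3 -c "import fx"
```

```text
clock: 10.55
ee_pos: [0.5552, -0.2211, 0.0759]
tool_rot: [0.001, 0.655, 0.756, 0.001]
ft_force: [3.9, 0.8, -2.0]
gripper_width: 0.0268
grip_force: 39.7
clock: 10.95
ee_pos: [0.5543, -0.2152, 0.0778]
tool_rot: [0.001, 0.655, 0.755, 0.001]
ft_force: [5.3, 1.3, -0.7]
gripper_width: 0.0266
grip_force: 39.9
tcp in fixture mm -0.0 -2.8 77.8 tool x yaw 98.12 tilt [-0.07  0.18] F [ 5.3  1.3 -0.7]
```

```bash
python3 -m jog '{"claw":[-1,-1,-1,-1],"translation":[[0.01,0.01,0],[0.01,0,0],[0,0,0],[0,0,0]],"rot":[[0,0,0],[0,0,0],[0,0,0],[0,0,0]]}'
python3 - <<'E'
from fx import *
c=ctrl.capture('wrist'); F=fcloud(c,wcloud)
m=(abs(F[:,0])<15)&(F[:,2]>103)&(F[:,2]<114)&(F[:,1]<100)&(F[:,1]>15)
for a in range(25,105,10):
    k=m&(abs(F[:,1]-a)<5); print(a,k.sum(),np.percentile(F[k],[3,50,97],axis=0)[:,[0,2]].round(1).tolist() if k.sum() else '')
E
```

```text
clock: 11.35
ee_pos: [0.5544, -0.2148, 0.0775]
tool_rot: [0.002, 0.655, 0.755, -0.001]
ft_force: [3.8, -5.9, 0.2]
gripper_width: 0.0265
grip_force: 39.9
tcp in fixture mm 0.1 -2.4 77.5 tool x yaw 98.1 tilt [-0.2   0.08] F [ 3.8 -5.9  0.2]
25 1164 [[-11.6, 103.8], [-0.6, 108.8], [10.7, 110.7]]
35 1290 [[-11.5, 103.7], [-0.6, 108.7], [10.7, 110.7]]
45 1415 [[-11.7, 103.6], [-0.4, 108.8], [11.0, 110.8]]
55 1510 [[-11.7, 103.7], [-0.5, 108.8], [10.8, 110.8]]
65 1585 [[-11.5, 103.6], [-0.6, 108.8], [10.8, 110.9]]
75 1620 [[-11.3, 103.8], [-0.3, 108.8], [10.6, 110.8]]
85 1696 [[-11.8, 103.7], [-0.7, 108.5], [10.9, 110.8]]
95 2028 [[-14.2, 108.2], [-0.1, 109.8], [14.0, 111.1]]
```

The stop is touched (-6 N). I'll lower onto the jaws.

```bash
python3 -m jog '{"claw":[-1,-1,-1,-1],"translation":[[0,0,0.02],[0,0,0.01],[0,0,0],[0,0,0]],"rot":[[0,0,0],[0,0,0],[0,0,0],[0,0,0]]}'
```

```text
clock: 11.8
ee_pos: [0.5543, -0.2149, 0.0746]
tool_rot: [0.002, 0.655, 0.755, -0.001]
ft_force: [3.7, -4.9, 0.3]
gripper_width: 0.0269
grip_force: 40.0
```

```bash
python3 -m jog '{"claw":[-1,-1,-1,-1],"translation":[[0,0,0.01],[0,0,0.01],[0,0,0],[0,0,0]],"rot":[[0,0,0],[0,0,0],[0,0,0],[0,0,0]]}'
```

```text
clock: 12.2
ee_pos: [0.5543, -0.2149, 0.0736]
tool_rot: [0.001, 0.655, 0.755, -0.001]
ft_force: [0.2, -4.6, 6.0]
gripper_width: 0.0267
grip_force: 40.6
```

It is resting on the jaws (6 N). Release and rise clear.

```bash
python3 -m jog '{"claw":[-0.2,0,0.2,0.2,0.2],"translation":[[0,0,0],[0,0,0],[0,0,0],[0,0,0],[0,0,0]],"rot":[[0,0,0],[0,0,0],[0,0,0],[0,0,0],[0,0,0]]}'
python3 -m jog '{"claw":[0.2,0.2,0.2,0.2,0.2],"translation":[[0,0,-0.2],[0,0,-0.3],[0,0,-0.3],[0,0,-0.1],[0,0,0]],"rot":[[0,0,0],[0,0,0],[0,0,0],[0,0,0],[0,0,0]]}'
cat > chk.py <<'E'
from fx import *
import sys
c=ctrl.capture('wrist'); cv2.imwrite(f'pics/{sys.argv[1]}.png',c['pixels'][:,:,::-1]); F=fcloud(c,wcloud)
lo=float(sys.argv[2]); m=(abs(F[:,0])<15)&(F[:,2]>lo-12)&(F[:,2]<lo+4)&(F[:,1]>-105)
for a in range(-95,90,15):
    k=m&(abs(F[:,1]-a)<5); print(a,k.sum(),np.percentile(F[k],[3,50,97],axis=0)[:,[0,2]].round(1).tolist() if k.sum()>20 else '')
k=m&(abs(F[:,0])<8)&(F[:,2]>lo-6); print('y range',np.percentile(F[k,1],[.3,99.7]))
E
python3 chk.py w4 107
```

```text
clock: 12.7
ee_pos: [0.5534, -0.2131, 0.0711]
tool_rot: [-0.001, 0.655, 0.755, -0.0]
ft_force: [-0.1, -0.7, -0.6]
gripper_width: 0.0516
grip_force: 0.0
clock: 13.2
ee_pos: [0.5549, -0.2138, 0.1634]
tool_rot: [0.002, 0.655, 0.755, 0.0]
ft_force: [-0.4, -0.6, -0.5]
gripper_width: 0.0515
grip_force: 0.0
tcp in fixture mm 0.7 -1.4 163.4 tool x yaw 98.09 tilt [-0.12  0.18] F [-0.4 -0.6 -0.5]
-95 3 
-80 260 [[-12.8, 97.1], [-0.4, 104.6], [11.6, 106.9]]
-65 316 [[-14.0, 97.7], [-0.9, 104.6], [12.0, 106.8]]
-50 346 [[-13.8, 96.8], [-0.6, 104.4], [11.8, 106.8]]
-35 362 [[-13.5, 98.1], [-0.7, 104.6], [11.3, 106.9]]
-20 401 [[-13.2, 96.7], [-0.7, 104.6], [11.7, 106.8]]
-5 432 [[-13.0, 97.9], [-0.9, 104.6], [11.3, 106.9]]
10 466 [[-12.8, 97.6], [-0.9, 104.8], [11.6, 107.2]]
25 505 [[-13.4, 97.8], [-1.0, 104.9], [11.3, 107.1]]
40 533 [[-13.3, 96.9], [-1.1, 104.7], [11.6, 107.2]]
55 565 [[-13.9, 96.6], [-1.2, 104.6], [12.0, 107.0]]
70 544 [[-13.1, 97.6], [-0.7, 104.9], [11.7, 107.1]]
85 585 [[-13.2, 97.2], [-0.8, 104.9], [11.5, 108.7]]
y range [-88.613281    99.03314957]
```

View pics/w4.png

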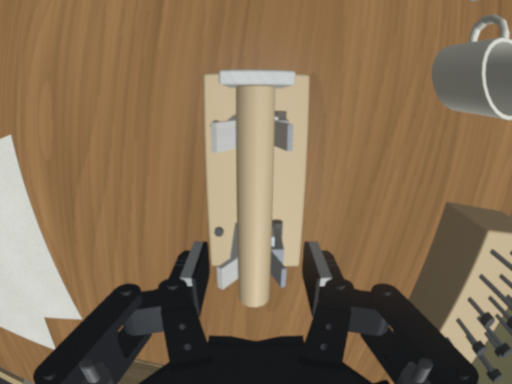

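The dowel lies level on both jaws (axis about 93 mm) with its end at the stop: rod at (255,85–305) in the picture, gripper clear. Next I shut the fingers, centre them and press in the middle.

```bash
python3 -m jog '{"claw":[-1,-1,-1,-1,-1],"translation":[[0.01,-0.02,0],[0,0,0],[0,0,0.1],[0,0,0.2],[0,0,0.18]],"rot":[[0,0,0],[0,0,0],[0,0,0],[0,0,0],[0,0,0]]}'
python3 -m jog '{"claw":[-1,-1,-1,-1,-1],"translation":[[0,0,0.03],[0,0,0.03],[0,0,0.02],[0,0,0],[0,0,0]],"rot":[[0,0,0],[0,0,0],[0,0,0],[0,0,0],[0,0,0]]}'
python3 -c "import fx"
```

```text
clock: 13.75
ee_pos: [0.5511, -0.2124, 0.1115]
tool_rot: [-0.001, 0.655, 0.755, -0.0]
ft_force: [0.2, -0.3, -0.8]
gripper_width: 0.0002
grip_force: 0.0
clock: 14.25
ee_pos: [0.5523, -0.2129, 0.1063]
tool_rot: [0.001, 0.655, 0.755, 0.0]
ft_force: [1.1, 0.1, 0.7]
gripper_width: 0.0001
grip_force: 0.7
tcp in fixture mm -1.8 -0.2 106.3 tool x yaw 98.09 tilt [-0.06  0.09] F [1.1 0.1 0.7]
```

```bash
python3 -m jog '{"claw":[-1,-1,-1,-1,-1],"translation":[[0,0.01,0.03],[0,0,0.03],[0,0,0.03],[0,0,0.03],[0,0,0]],"rot":[[0,0,0],[0,0,0],[0,0,0],[0,0,0],[0,0,0]]}'
python3 -c "import fx"
```

```text
clock: 14.75
ee_pos: [0.5545, -0.2136, 0.0964]
tool_rot: [0.002, 0.655, 0.755, 0.0]
ft_force: [-1.1, 0.1, 8.6]
gripper_width: 0.0
grip_force: 4.3
tcp in fixture mm 0.3 -1.2 96.4 tool x yaw 98.09 tilt [-0.18  0.23] F [-1.1  0.1  8.6]
```

```bash
python3 -m jog '{"claw":[-1,-1,-1,-1,-1],"translation":[[0,0,0.03],[0,0,0.03],[0,0,0.03],[0,0,0.03],[0,0,0]],"rot":[[0,0,0],[0,0,0],[0,0,0],[0,0,0],[0,0,0]]}'
python3 -m jog '{"claw":[-1,-1,-1,-1,-1],"translation":[[0,0,0.03],[0,0,0.03],[0,0,0.02],[0,0,0.01],[0,0,0]],"rot":[[0,0,0],[0,0,0],[0,0,0],[0,0,0],[0,0,0]]}'
```

```text
clock: 15.25
ee_pos: [0.553, -0.2127, 0.0816]
tool_rot: [0.001, 0.656, 0.755, 0.0]
ft_force: [1.5, -1.1, 2.1]
gripper_width: -0.0
grip_force: 1.5
clock: 15.75
ee_pos: [0.5548, -0.2122, 0.0757]
tool_rot: [0.001, 0.656, 0.755, 0.002]
ft_force: [-0.2, 4.5, 14.8]
gripper_width: -0.0001
grip_force: 7.4
```

```bash
python3 -m jog '{"claw":[-1,-1,-1,-1,-1],"translation":[[0,0,0.02],[0,0,0],[0,0,-0.2],[0,0,-0.4],[0,0,-0.4]],"rot":[[0,0,0],[0,0,0],[0,0,0],[0,0,0],[0,0,0]]}'
python3 -m jog '{"claw":[-1,-1,-1],"translation":[[0,0,0],[0,0,0],[0,0,0]],"rot":[[0,0,0],[0,0,0],[0,0,0]]}'
python3 chk.py w5 76
python3 - <<'E'
from fx import *
c=np.load('w1.npz'); F0=fcloud(c,wcloud); F1=fcloud(ctrl.capture('wrist'),wcloud)
for F in(F0,F1):
    for yc in(-55,55):
        k=(abs(F[:,1]-yc)<12)&(F[:,0]>8)&(F[:,0]<40)&(F[:,2]>95); print(yc,k.sum(),np.percentile(F[k],[3,50,97],axis=0)[:,[0,2]].round(1).tolist())
    k=(abs(F[:,0])<28)&(abs(F[:,1]-93)<10)&(F[:,2]>100); print('stop',np.percentile(F[k,1],[2,50,98]).round(1))
F=F1;k=(abs(F[:,0])<8)&(abs(F[:,2]-74)<5)&(F[:,1]>0); print('rod +y end',np.percentile(F[k,1],[99,100]))
k=(abs(F[:,0])<8)&(abs(F[:,2]-74)<5)&(F[:,1]<0); print('rod -y end',np.percentile(F[k,1],[0,1]))
E
```

```text
clock: 16.25
ee_pos: [0.5513, -0.2118, 0.1694]
tool_rot: [-0.002, 0.655, 0.755, -0.001]
ft_force: [0.8, 0.3, 0.9]
gripper_width: -0.0003
grip_force: 0.0
clock: 16.55
ee_pos: [0.5515, -0.212, 0.1683]
tool_rot: [-0.002, 0.655, 0.755, -0.0]
ft_force: [-0.2, 1.6, -0.9]
gripper_width: 0.0001
grip_force: 0.0
tcp in fixture mm -2.4 0.9 168.3 tool x yaw 98.09 tilt [ 0.12 -0.17] F [-0.2  1.6 -0.9]
-95 0 
-80 0 
-65 0 
-50 22 [[0.3, 66.4], [11.4, 70.2], [14.1, 76.4]]
-35 255 [[-13.5, 66.2], [-0.8, 73.3], [12.0, 76.0]]
-20 317 [[-12.5, 66.8], [-0.9, 73.7], [12.0, 75.9]]
-5 331 [[-13.2, 67.0], [-0.3, 74.0], [12.0, 76.3]]
10 358 [[-13.2, 67.2], [-0.5, 74.0], [12.3, 76.4]]
25 365 [[-13.1, 67.6], [-0.6, 74.1], [12.0, 76.2]]
40 381 [[-13.1, 67.1], [-0.8, 73.9], [11.7, 76.5]]
55 386 [[-14.7, 67.7], [-2.5, 74.3], [9.1, 78.2]]
70 405 [[-13.2, 66.5], [-1.1, 73.9], [11.9, 76.4]]
85 372 [[-13.2, 65.3], [-0.5, 73.5], [11.8, 76.2]]
y range [-37.39311745  88.53073702]
tcp in fixture mm -2.5 0.9 167.9 tool x yaw 98.09 tilt [ 0.13 -0.2 ] F [-0.5  0.3 -0.1]
-55 211 [[15.3, 96.0], [19.6, 106.3], [24.2, 111.5]]
55 252 [[14.8, 95.7], [19.3, 107.7], [24.3, 111.7]]
stop [89.5 94.1 99.3]
-55 60 [[20.3, 102.3], [22.4, 110.0], [24.4, 111.1]]
55 399 [[15.4, 96.1], [19.5, 107.5], [24.1, 111.6]]
stop [89.9 94.3 98.9]
rod +y end [87.92963856 89.62215718]
rod -y end [-38.14500812 -37.19612052]
```

View pics/w5.png

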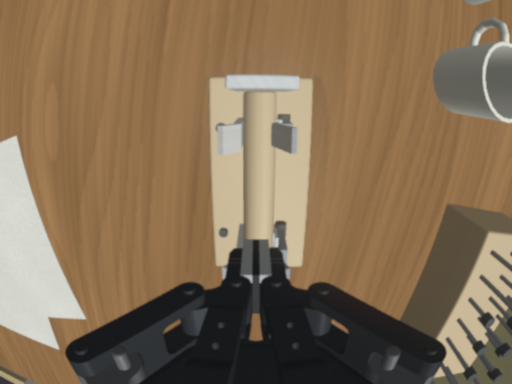

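The rod now sits level at seat height (top 76 mm) at (260,92–240), with the +y jaw closed. The fingers hide the -y end, so I'll back off to see it.

```bash
python3 -m jog '{"claw":[-1,-1,-1,-1,-1],"translation":[[-0.4,0.02,0],[-0.4,0,0],[-0.4,0,0],[-0.3,0,0],[0,0,0]],"rot":[[0,0,0],[0,0,0],[0,0,0],[0,0,0],[0,0,0]]}'
python3 chk.py w6 76
python3 - <<'E'
from fx import *
F=fcloud(ctrl.capture('wrist'),wcloud)
for yc in(-55,55):
    k=(abs(F[:,1]-yc)<12)&(F[:,0]>8)&(F[:,0]<40)&(F[:,2]>95); print(yc,k.sum(),np.percentile(F[k],[3,50,97],axis=0)[:,[0,2]].round(1).tolist())
k=(abs(F[:,0])<6)&(abs(F[:,2]-74)<4); h=F[k,1]; print('rod ends',np.percentile(h,[0,.5,99.5,100]).round(1))
k=(abs(F[:,0])<28)&(abs(F[:,1]-93)<10)&(F[:,2]>100); print('stop',np.percentile(F[k,1],[2,50,98]).round(1))
E
```

```text
clock: 17.15
ee_pos: [0.5749, -0.3638, 0.1683]
tool_rot: [-0.001, 0.657, 0.754, -0.0]
ft_force: [-0.4, -0.3, -0.6]
gripper_width: 0.0
grip_force: 0.0
tcp in fixture mm 0.5 -152.8 168.3 tool x yaw 97.89 tilt [ 0.06 -0.12] F [-0.4 -0.3 -0.6]
-95 41 [[-12.3, 67.0], [-1.0, 72.7], [11.0, 75.5]]
-80 401 [[-13.2, 66.7], [-1.1, 74.0], [11.8, 76.4]]
-65 413 [[-13.2, 67.5], [-1.1, 74.4], [11.7, 78.3]]
-50 388 [[-14.8, 67.9], [-2.7, 74.6], [8.7, 78.7]]
-35 413 [[-13.3, 66.3], [-0.5, 73.7], [11.5, 76.4]]
-20 395 [[-12.5, 66.5], [-0.6, 73.8], [11.6, 76.4]]
-5 383 [[-13.3, 67.2], [-0.6, 73.8], [11.4, 76.5]]
10 218 [[-13.5, 66.1], [-0.7, 73.5], [12.2, 76.4]]
25 0 
40 0 
55 0 
70 0 
85 0 
y range [-90.75732643  10.13955864]
tcp in fixture mm 0.7 -150.8 168.3 tool x yaw 97.95 tilt [ 0.13 -0.12] F [-0.1  0.3  0.3]
-55 406 [[15.2, 95.9], [19.3, 107.9], [24.2, 111.7]]Traceback (most recent call last):
  File "<stdin>", line 4, in <module>
    return _quantile_unchecked(
        a, q, axis, out, overwrite_input, method, keepdims, weights)
    return _ureduce(a,
                    func=_quantile_ureduce_func,
    ...<5 lines>...
                    overwrite_input=overwrite_input,
                    method=method)
    r = func(a, **kwargs)
    result = _quantile(arr,
                       quantiles=q,
    ...<2 lines>...
                       out=out,
                       weights=wgt)
    slices_having_nans = np.isnan(arr[-1, ...])
                                  ~~~^^^^^^^^^
IndexError: index -1 is out of bounds for axis 0 with size 0
```

View pics/w6.png

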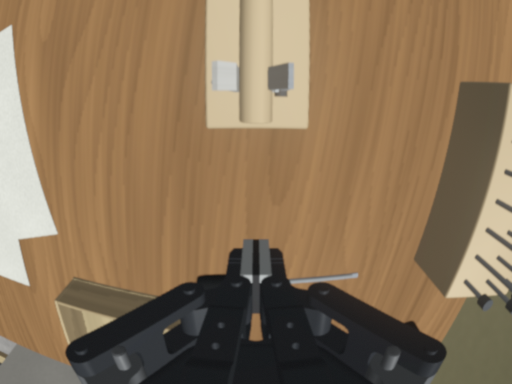

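In the picture both jaws are closed over the rod, with its end at (256,122). That end measures about -91 mm, so there may be a gap of about 1 mm at the stop. I'll nudge it home from the open end.

```bash
python3 -m jog '{"claw":[-1,-1,-1,-1,-1],"translation":[[0.2,-0.01,0.2],[0,0,0.3],[0,0,0.3],[0,0,0.28],[0,0,0]],"rot":[[0,0,0],[0,0,0],[0,0,0],[0,0,0],[0,0,0]]}'
python3 -m jog '{"claw":[-1,-1,-1,-1,-1],"translation":[[0.1,0,0],[0.08,0,0],[0.03,0,0],[0.02,0,0],[0,0,0]],"rot":[[0,0,0],[0,0,0],[0,0,0],[0,0,0],[0,0,0]]}'
python3 -c "import fx"
```

```text
clock: 17.75
ee_pos: [0.5684, -0.3371, 0.0565]
tool_rot: [-0.006, 0.655, 0.756, -0.0]
ft_force: [-0.9, 0.2, -0.6]
gripper_width: -0.0002
grip_force: 0.0
clock: 18.25
ee_pos: [0.5692, -0.3183, 0.0636]
tool_rot: [0.001, 0.655, 0.755, 0.0]
ft_force: [-0.7, 0.9, -1.1]
gripper_width: 0.0001
grip_force: 0.0
tcp in fixture mm 0.9 -106.9 63.6 tool x yaw 98.11 tilt [-0.07  0.07] F [-0.7  0.9 -1.1]
```

```bash
python3 -m jog '{"claw":[-1,-1,-1,-1],"translation":[[0.02,0,0],[0.02,0,0],[0.01,0,0],[0,0,0]],"rot":[[0,0,0],[0,0,0],[0,0,0],[0,0,0]]}'
python3 -c "import fx"
python3 -m jog '{"claw":[-1,-1,-1],"translation":[[0.01,0,0],[0,0,0],[0,0,0]],"rot":[[0,0,0],[0,0,0],[0,0,0]]}'
python3 -c "import fx"
```

```text
clock: 18.65
ee_pos: [0.5679, -0.3134, 0.0624]
tool_rot: [-0.0, 0.656, 0.755, -0.0]
ft_force: [0.1, 0.3, -1.0]
gripper_width: 0.0001
grip_force: 0.0
tcp in fixture mm 0.3 -101.8 62.4 tool x yaw 98.08 tilt [ 0.   -0.01] F [ 0.1  0.3 -1. ]
clock: 18.95
ee_pos: [0.568, -0.3131, 0.0627]
tool_rot: [0.001, 0.655, 0.755, -0.0]
ft_force: [0.1, -3.4, -0.7]
gripper_width: -0.0002
grip_force: 1.8
tcp in fixture mm 0.4 -101.6 62.7 tool x yaw 98.09 tilt [-0.08  0.02] F [ 0.1 -3.4 -0.7]
```

```bash
for i in 1; do python3 -m jog '{"claw":[-1,-1,-1,-1],"translation":[[0.01,0,0],[0.01,0,0],[0,0,0],[0,0,0]],"rot":[[0,0,0],[0,0,0],[0,0,0],[0,0,0]]}'; done
python3 -c "import fx"
python3 -m jog '{"claw":[-1,-1,-1],"translation":[[0.01,0,0],[0,0,0],[0,0,0]],"rot":[[0,0,0],[0,0,0],[0,0,0]]}'
python3 -c "import fx"
```

```text
clock: 19.35
ee_pos: [0.5684, -0.313, 0.0636]
tool_rot: [0.003, 0.655, 0.755, -0.001]
ft_force: [1.5, -7.8, -0.9]
gripper_width: -0.0
grip_force: 4.4
tcp in fixture mm 0.8 -101.5 63.6 tool x yaw 98.09 tilt [-0.32  0.11] F [ 1.5 -7.8 -0.9]
clock: 19.65
ee_pos: [0.5685, -0.313, 0.064]
tool_rot: [0.004, 0.655, 0.755, -0.001]
ft_force: [0.9, -11.3, -0.4]
gripper_width: -0.0002
grip_force: 5.7
tcp in fixture mm 0.9 -101.5 64.0 tool x yaw 98.09 tilt [-0.43  0.15] F [  0.9 -11.3  -0.4]
```

```bash
python3 -m jog '{"claw":[-1,-1,-1,-1],"translation":[[0.02,0,0],[0.02,0,0],[0,0,0],[0,0,0]],"rot":[[0,0,0],[0,0,0],[0,0,0],[0,0,0]]}'
python3 -c "import fx"
python3 -m jog '{"claw":[-1,-1,-1,-1,-1],"translation":[[-0.2,0,0],[-0.2,0,0],[0,0,-0.4],[0,0,-0.4],[0,0,-0.3]],"rot":[[0,0,0],[0,0,0],[0,0,0],[0,0,0],[0,0,0]]}'
python3 -m jog '{"claw":[-1,-1,-1,-1,-1],"translation":[[0.3,0,-0.1],[0.3,0,0],[0.2,0,0],[0,0,0],[0,0,0]],"rot":[[0,0,0],[0,0,0],[0,0,0],[0,0,0],[0,0,0]]}'
python3 chk.py w7 76
python3 - <<'E'
from fx import *
F=fcloud(ctrl.capture('wrist'),wcloud)
for yc in(-55,55):
    k=(abs(F[:,1]-yc)<12)&(F[:,0]>8)&(F[:,0]<40)&(F[:,2]>95); print(yc,k.sum(),np.percentile(F[k],[3,50,97],axis=0)[:,[0,2]].round(1).tolist() if k.sum() else '')
k=(abs(F[:,0])<6)&(abs(F[:,2]-74)<4); print('rod ends',np.percentile(F[k,1],[0,.5,99.5,100]).round(1))
E
```

```text
clock: 20.05
ee_pos: [0.5682, -0.3129, 0.0647]
tool_rot: [0.007, 0.655, 0.755, -0.004]
ft_force: [2.2, -22.8, -3.2]
gripper_width: -0.0001
grip_force: 11.3
tcp in fixture mm 0.6 -101.4 64.7 tool x yaw 98.11 tilt [-0.89  0.2 ] F [  2.2 -22.8  -3.2]
clock: 20.55
ee_pos: [0.5729, -0.3451, 0.1745]
tool_rot: [-0.0, 0.656, 0.755, 0.001]
ft_force: [0.8, -0.6, 0.1]
gripper_width: 0.0001
grip_force: 0.0
clock: 21.05
ee_pos: [0.561, -0.2654, 0.1818]
tool_rot: [-0.001, 0.655, 0.756, -0.0]
ft_force: [-0.6, 0.1, 1.1]
gripper_width: -0.0003
grip_force: 0.0
tcp in fixture mm -0.1 -53.4 181.8 tool x yaw 98.14 tilt [ 0.04 -0.06] F [-0.6  0.1  1.1]
-95 1 
-80 281 [[-13.3, 67.2], [-0.2, 73.9], [12.0, 76.3]]
-65 267 [[-13.2, 68.4], [-2.1, 74.5], [8.8, 77.1]]
-50 320 [[-14.6, 68.1], [-1.3, 74.5], [12.2, 78.6]]
-35 329 [[-13.0, 65.8], [-0.6, 73.8], [11.9, 76.6]]
-20 345 [[-13.0, 65.9], [-0.7, 73.9], [12.1, 76.1]]
-5 364 [[-13.1, 66.3], [-0.8, 73.8], [12.1, 76.1]]
10 370 [[-13.0, 66.0], [-0.9, 73.8], [12.7, 76.4]]
25 358 [[-13.0, 67.2], [-0.7, 74.1], [11.6, 76.4]]
40 375 [[-13.0, 67.1], [-0.4, 73.8], [12.3, 76.3]]
55 337 [[-14.6, 67.9], [-2.2, 74.5], [8.4, 77.6]]
70 361 [[-13.3, 66.9], [-0.7, 73.7], [11.9, 76.5]]
85 408 [[-13.4, 66.7], [-0.8, 74.2], [12.2, 78.4]]
y range [-89.16595245  89.81907702]
tcp in fixture mm -0.1 -54.0 181.9 tool x yaw 98.09 tilt [ 0.03 -0.04] F [-0.1 -0.3  0.3]
-55 4293 [[10.3, 105.3], [29.6, 247.3], [39.5, 273.6]]
55 375 [[15.1, 95.5], [19.4, 107.3], [24.1, 111.9]]
rod ends [-89.8 -88.3  89.7  90.1]
```

View pics/w7.png

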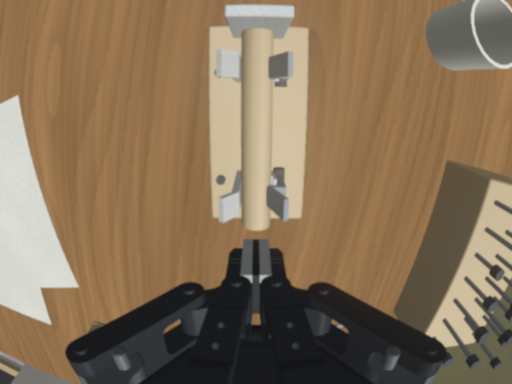

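The rod runs from the stop at (258,30) to (256,228). It is level at seat height in both clips, with its ends at -89.8 and +90.1 mm, and it held firm against 23 N. The robot is clear, so I'm handing in.

```bash
python3 -c "
from bench import ctrl
print(ctrl.close_job())"
```

```text
the job is handed in; nothing more can be done
None
```

The thick, long dowel was laid on the jaws and released, then pressed fully home in both clips with the jaws closed and its end against the stop; I handed the job in at about 21 s, and no verdict was returned.

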